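# Lower a slice in the toaster to the third click and hold it

### The job

Take the slice of frozen bread from the toast rack and stand it in the toaster's slot, letting go of it there. The toaster no longer latches, so then press its lever down past the first two clicks to the third, not beyond it, and finish while still holding the lever down there. Leave everything else where it stands.

Things in the scene. Friction and masses are not known exactly. Their poses are not given: they have to be found in the camera images.
- rack: Toast rack, fixed: steel tray 110 (its x) x 150 (its y) x 8 mm high, with five wire hoops lying along its x, 26 mm apart in y, wire 5 mm thick, tops 55 mm above the worktop. Origin: centre of its underside; z up.
- slice_mid (a point): Centre (half-way up) of the frozen, rigid slice of bread (60 g) that stands on edge in the rack: 100 mm wide (its x), 14 mm thick (its y), 98 mm tall (its z up). It stands on the tray, bottom 8 mm and top 106 mm above the worktop, its faces parallel to the hoops. 50 mm of it stands free above the hoops; the upper corners are rounded (radius 28 mm).
- toaster: One-slice toaster, fixed: 230 mm long (its x) x 130 mm wide (its y), top 135 mm above the worktop. Origin: centre of its underside; its -x end carries the lever and faces roughly to the robot; z up. Three pairs of small raised marks on that end show the height of the tab's top at the three clicks, 121, 109 and 97 mm above the worktop; the lowest pair, the third click, is the longest.
- toaster_slot (a point): Centre of the slot's mouth in the toaster's top, 135 mm above the worktop; axes as the toaster's. The slot is 125 mm long (toaster x) and 26 mm wide (toaster y). With the lever up, the bread carriage lies 60 mm below the mouth, so a slice set on it stands 38 mm out of the slot; it sinks with the lever.
- lever_tab (a point): Centre of the flat top face of the lever's black tab, which juts 35 mm from the toaster's -x end: 32 mm (toaster x) x 42 mm (toaster y) x 14 mm thick. It lies 134 mm from the toaster's centre towards -x, 133 mm above the worktop with the lever up, and moves straight down with the lever.
- lever (a joint): Lever travel in m, 0 = up, positive = pressed down. Spring return (lever weight taken off), about 5 N at the top plus 0.075 N per mm: let go, it always comes up with the bread. It clicks over crests (about 2.5 N more just before, 2.5 N less just after) at 6, 18, 30 and 42 mm; the three click positions are the valleys at 12, 24 and 36 mm; end stop at 48 mm.
- mill_1: Bystander: brown wooden pepper mill, 58 mm wide, 170 mm tall, behind between rack and toaster; origin near the centre of its underside.
- mug_sage: Bystander: grey-green mug, 76 mm across, 90 mm tall, at the left; origin near the centre of its underside.
- apple_1: Bystander: green apple, 75 mm across, at the left front; origin near the centre of its underside.
- mandarin_1: Bystander: mandarin, 50 mm across, 43 mm tall, at the front between rack and toaster; origin near the centre of its underside.
- spice_jar_1: Bystander: small jar with green cap, 46 mm across, 106 mm tall, at the right front; origin near the centre of its underside.

How it is judged:
On the way, in this order (a step that is already met when the one before it is completed fails the run):
1. the slice stands in the toaster's slot on the raised carriage, let go (x of slice_mid in the frame of toaster between -0.018 and 0.018 m and y of slice_mid in the frame of toaster between -0.012 and 0.012 m and angle between slice_mid's own z axis and vertical below 0.25 rad and contact force between the fingers and slice below 0.05 N and z of slice_mid in the frame of toaster between 0.113 and 0.131 m and value of joint lever below 0.005 m), for 0.2 s.
2. the robot holds the lever at the third click (value of joint lever between 0.031 and 0.041 m and contact force between any of the fingers, the arm and lever above 1 N), for 0.5 s.
At the end, for the whole second after the job is handed in: The robot presses on the lever (over 1 N) and holds it still at the third click (31 to 41 mm down); the slice stands in the slot, untouched by the fingers, within 18 mm lengthwise and 12 mm crosswise of the slot's centre, tilted less than 0.25 rad, lowered with the carriage (all of step 2 and x of slice_mid in the frame of toaster between -0.018 and 0.018 m and y of slice_mid in the frame of toaster between -0.012 and 0.012 m and angle between slice_mid's own z axis and vertical below 0.25 rad and contact force between the fingers and slice below 0.05 N and z of slice_mid in the frame of toaster between 0.073 and 0.097 m and velocity of joint lever between -0.02 and 0.02 m/s); the arm keeps its last pose, push and grip.
It fails at once if the lever is pressed beyond the third click (value of joint lever above 0.0435 m).
It fails at once if another thing on the worktop is moved more than 30 mm (distance of any of mill_1, mug_sage, apple_1, mandarin_1, spice_jar_1 from where it was at the start of the episode above 0.03 m).
It also fails if it takes over 58 s, if anything falls off the work surface, if the arm or the gripper's body presses on something with over 40 N, if the wrist force passes 120 N, or if a joint passes its speed limit or range.

### The arm

A 6-joint arm with a two-finger parallel gripper is mounted at the origin on a cart in front of the work surface, level with it; the furniture and walls round the work are solid. World frame = base frame: x ahead of the robot, y to its left, z up, the work surface at z = 0. Lengths are in m, angles in rad, forces in N, time in s.
With the tool pointing down it reaches from about 0.35 to 0.775 m from the base axis. Payload 7.3 kg.
Tool frame: the origin (TCP) lies at the very end of the fingers, on their centre line; the grasp point (between the pads) lies 19 mm behind it; z points along the fingers, y is the direction in which the jaws open and shut (so a half turn about z gives the same grasp; the last joint's range is limited). The gripper opens to 92 mm and grips with 3 to 60 N. Pads are 19 mm wide; open, the fingers measure 130 mm over their backs; the gripper's body (75 mm by 190 mm) begins 47 mm behind the grasp point.
Start: joints at [-0.146, 0.342, 1.524, -0, 1.275, -0.146], TCP at [0.525, 0, 0.227] pointing down, gripper open.
Joint ranges: [-2.53, 2.53], [-0.77, 2.02], [0.04, 2.7], [-1, 4.14], [0.28, 2.66], [-3.11, 3.11]. Speed limits (rad/s): [2.57, 2.57, 3.14, 3.14, 3.14, 3.14].

### API

Orientations are given as [roll, pitch, yaw] about the fixed x, y, z axes, in that order (R = Rz(yaw) Ry(pitch) Rx(roll)).
In Python, from cell import observe, read_camera, camera_info, hand_in gives the robot as it stands.
- The arm moves only by the tool jog_arm, never from a script. Its argument "rows" is one flat list of numbers, 5 for each row, row after row: the finger opening in mm, from 0 to 91.8, then the shift along the tool's x, y, z in mm, then the turn about the tool's z in degrees. In form: [gripper, tx, ty, tz, roll, gripper, tx, ty, tz, roll, ...]. A call has 1 to 20 rows; each row shifts and turns the commanded pose from where the row before left it, along the tool's axes as they then stand; what a row does not reach is not made up. A row lasts 1/10 s, in which the tool goes at most 50 mm and 8.59 degrees, less where a joint would pass 70% of its speed; a pose out of reach is approached as far as the arm can. A call with a gripper value outside its range is refused whole. The fingers move at their own pace and stop on an object; "grip_force" is the grip in N (left out, the last holds). Time passes only in rows, so rows that do not move let the fingers close. It gives the time, the measured TCP pose, the force and the opening at its end, in the units of the state.
- observe(): the state, without advancing time (a new reading comes with each control period).
- read_camera(name): name is "scene" or "side" or "wrist"; returns (picture, depth): 384x512x3 uint8, red, green, blue; 384x512 float32, m along the optical axis (not along the pixel's ray), 0 where there is no reading.
- camera_info(name): a dict with "fx", "fy", "cx", "cy" (pixels), "extrinsics" (4x4, takes a point from camera to world coordinates); the wrist camera has in their place "tool_from_camera" (4x4, takes a point from camera to tool coordinates, whose origin is the TCP and whose axes are the flange's). Camera axes: x right, y up, looking along -z (the intrinsics and any distortion apply to the point x, -y, -z); pixel columns grow to the right and rows downward; lengths in m; the calibration is good to about 2 mm. A picture is of the moment at which its call begins: read the wrist's pose just before it. camera_info takes no time and is no camera call.
- hand_in(): hands the job in, once; it reports no verdict.
The state is a dict: "time": time; "qpos": joint angles; "qvel": joint speeds; "joint_efforts": joint torques, N m; "tool_pos": TCP position; "tool_rot": TCP orientation; "contact_force": force on the tool from outside, world axes, zero at the start; "torque": the same for the moment, N m; "opening": finger opening in m.
Only numpy, scipy, OpenCV 4.12 (cv2) and the standard library are available. Lean on these libraries where they do the work, as an engineer would, in place of code of your own. Each camera call takes 0.05 s, during which the arm holds its last target. There are 200 camera calls.

## Working session

There is one attempt and no reset: what is moved stays moved. The work goes in short steps, Python scripts to look and compute and a tool call to move; the robot and the scene stay as the last step left them, time stands still between calls to the robot, and variables do not carry over. Pictures are saved under pics/ and viewed, about 8 in all and at most 12, crops included, and the job is handed in when it is done.

Besides the shell and the picture viewer there is one more tool, called after "Request:" as name(argument=value, ...) on one line, values as JSON. jog_arm: Moves the arm, as the interface text tells. Its arguments: {"type":"object","properties":{"rows":{"type":"array","items":{"type":"number"}},"grip_force":{"type":"number"}},"required":["rows"]}

```bash
mkdir -p pics; cat > h.py <<'E'
import numpy as np, cv2
from cell import observe, read_camera, camera_info
def cloud(name):
    s=observe(); p,d=read_camera(name); c=camera_info(name)
    v,u=np.mgrid[0:d.shape[0],0:d.shape[1]]
    P=np.stack([(u-c['cx'])/c['fx']*d,-(v-c['cy'])/c['fy']*d,-d,np.ones_like(d)],-1)
    if name=='wrist':
        from scipy.spatial.transform import Rotation as R
        T=np.eye(4);T[:3,:3]=R.from_euler('xyz',s['tool_rot']).as_matrix();T[:3,3]=s['tool_pos'];E=T@c['tool_from_camera']
    else: E=np.array(c['extrinsics'])
    W=(P@np.array(E).T)[...,:3]; W[d==0]=np.nan
    return p,W
def save(p,n): cv2.imwrite('pics/'+n,p[...,::-1])
E
python3 - <<'E'
from h import *
print(observe())
ims=[]
for n in('scene','side'):
    p,W=cloud(n);np.savez('pics/'+n,p=p,W=W);ims.append(p);print(camera_info(n))
p,W=cloud('wrist');np.savez('pics/wrist',p=p,W=W)
for n in('scene','side'): save(np.load(f'pics/{n}.npz')['p'],n+'0.png')
E
```

```text
{'time': 0.0, 'qpos': array([-1.45976998e-01,  3.42730880e-01,  1.52500657e+00, -2.34306639e-05,
        1.27537854e+00, -1.45986237e-01]), 'qvel': array([-0.00049342,  0.00068163,  0.00252955,  0.00028492,  0.00030009,
       -0.00045048]), 'joint_efforts': array([ 7.61924657e-04, -4.31245601e+01, -2.44219762e+01,  7.17750052e-02,
        5.59406646e-02, -1.04314388e-04]), 'tool_pos': array([5.24602645e-01, 8.55480183e-05, 2.26044369e-01]), 'tool_rot': array([-3.14008226e+00, -1.99429612e-04,  1.57081225e+00]), 'contact_force': array([-0.81043765,  0.44250896, -0.36936071]), 'torque': array([ 0.0169264 ,  0.02587843, -0.00745057]), 'opening': 0.09174369867774514}
{'fx': 433.1220035050115, 'fy': 433.1220035050115, 'cx': 256.2371870905254, 'cy': 191.06191467298055, 'extrinsics': array([[ 0.76999847,  0.36819971, -0.52108668, -0.23595866],
       [-0.63791076,  0.42745407, -0.64058792, -0.99139505],
       [-0.01312367,  0.82565852,  0.56401753,  0.96690024],
       [ 0.        ,  0.        ,  0.        ,  1.        ]])}
{'fx': 368.3755520423012, 'fy': 368.3755520423012, 'cx': 257.679377421741, 'cy': 194.67457315555222, 'extrinsics': array([[ 0.99246483,  0.05538919, -0.10929593,  0.41498681],
       [-0.12230394,  0.3936725 , -0.91107832, -0.94216205],
       [-0.00743709,  0.91758051,  0.39748043,  0.52567025],
       [ 0.        ,  0.        ,  0.        ,  1.        ]])}
```

View pics/scene0.png

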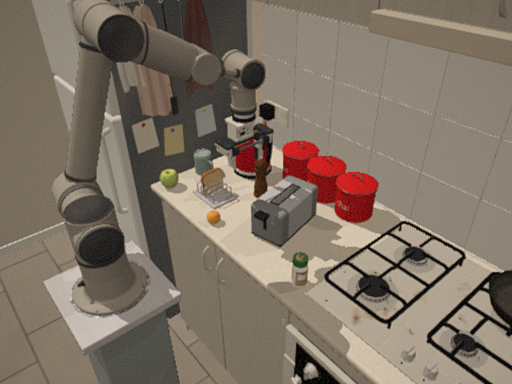

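View pics/side0.png

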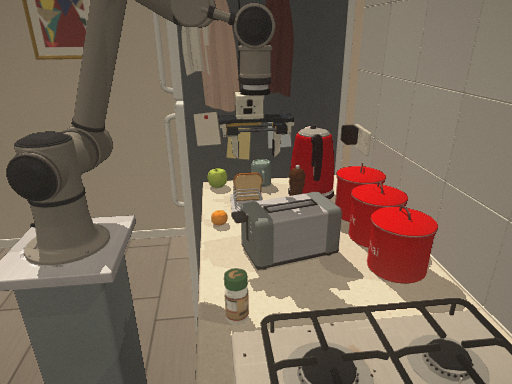

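The scene view shows the slice in its rack at (212,180), the toaster at (285,210) with its lever near (262,215), and the mandarin at (213,217). The side view shows the toaster at (290,230) and the slice at (247,187). Next I measure from the point clouds.

```bash
python3 - <<'E'
from h import *
def rect(Q,l):
    r=cv2.minAreaRect((Q*1000).astype(np.float32)); print(l,len(Q),np.round(r[0],1),np.round(r[1],1),round(r[2],1))
for n,box in(('scene',(225,165,340,260)),('side',(225,190,345,270)),('wrist',None)):
    z=np.load(f'pics/{n}.npz');p,W=z['p'],z['W']
    M=np.isfinite(W[...,2])
    if box: m=np.zeros_like(M);m[box[1]:box[3],box[0]:box[2]]=1;M=M&m
    t=M&(abs(W[...,2]-.135)<.006)&(W[...,0]>.3)&(W[...,0]<.9)
    rect(W[t][:,:2],n+' top')
    if n=='wrist': print(np.nanmin(W.reshape(-1,3),0),np.nanmax(W.reshape(-1,3),0))
    # slice by colour
    hsv=cv2.cvtColor(p,cv2.COLOR_RGB2HSV).astype(int)
    W_=W;sb=(W_[...,2]>.06)&(W_[...,2]<.115)&(hsv[...,0]>8)&(hsv[...,0]<28)&(hsv[...,1]>60)&(W_[...,0]>.3)&(W_[...,0]<.7)&(W_[...,1]>0)
    if n!='wrist':
        b=(190,160,235,200) if n=='scene' else (230,168,268,205)
        m=np.zeros_like(M);m[b[1]:b[3],b[0]:b[2]]=1;sb&=m
    if sb.sum()>5: rect(W[sb][:,:2],n+' slice'); print(np.round(W[sb].min(0),3),np.round(W[sb].max(0),3))
    # lever: dark pixels at z .115-.14
    dk=M&(p.max(-1)<50)&(abs(W[...,2]-.131)<.008)
    if dk.sum()>5: rect(W[dk][:,:2],n+' dark')
    for k,lo,hi,b in(('mandarin',8,25,(200,205,228,232)if n=='scene'else(205,205,235,230)),):
        if n!='wrist':
            w=W[b[1]:b[3],b[0]:b[2]];q=w[(w[...,2]>.012)&(w[...,2]<.05)];print(k,np.round(np.percentile(q,[3,97],axis=0),3).tolist())
    a=cv2.resize(p[box[1]:box[3],box[0]:box[2]] if box else p,None,fx=4 if box else 1.2,fy=4 if box else 1.2)
    save(a,n+'_c.png')
a=np.load('pics/wrist.npz')['p'];b=cv2.imread('pics/scene_c.png')
E
```

```text
scene top 1616 [ 650.8 -130.6] [329.7 311. ] 48.1
scene slice 256 [517.8 204. ] [ 25.1 101. ] 88.2
[0.467 0.191 0.06 ] [0.568 0.216 0.111]
scene dark 113 [590.2 -86.4] [313.3 148.1] 49.1
mandarin [[0.393, 0.032, 0.013], [0.434, 0.067, 0.043]]
side top 1984 [ 576.2 -127. ] [261.2 128.5] 12.5
side slice 384 [518.7 204.2] [23.3 98. ] 89.0
[0.47  0.193 0.06 ] [0.568 0.217 0.108]
side dark 64 [ 553.8 -133.1] [214.4  36.9] 13.9
mandarin [[0.394, 0.034, 0.014], [0.438, 0.067, 0.043]]
wrist top 4112 [621.6 -12.3] [355.1 115.4] 48.8
[-0.60117739 -0.94069627 -0.91119763] [0.87775506 0.49636722 0.34504674]
wrist slice 776 [647.7  78.4] [27.5 44.8] 2.5
[0.634 0.056 0.06 ] [0.662 0.101 0.115]
wrist dark 1025 [616.4 -19.2] [373.4 110.1] 50.6
```

View pics/wrist_c.png

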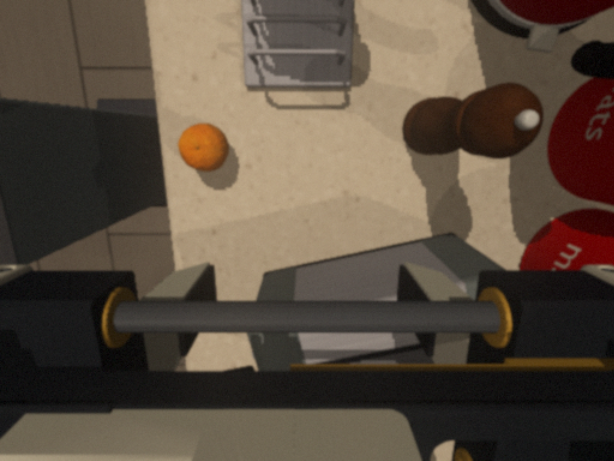

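The wrist view shows the mandarin at (204,147), the mill at (470,125), the rack's front end at (300,60), and part of the toaster at (350,310). The slice lies roughly along world x at (0.518, 0.204), and the toaster's yaw is about 13°. I'll turn the tool and take a closer look at the toaster.

```bash
python3 - <<'E'
from h import *
c=camera_info('wrist');print(np.round(c['tool_from_camera'],3),c['fx'],c['cx'],c['cy'])
W=np.load('pics/wrist.npz')['W'];print('mill',W[104,430],W[104,360],'rackfront',W[72,206],W[72,292])
E
```

```text
[[-0.001  0.963  0.269  0.072]
 [ 1.     0.001 -0.    -0.001]
 [-0.     0.269 -0.963 -0.158]
 [ 0.     0.     0.     1.   ]] 284.13499434011976 255.2266283397066 189.9320668618547
mill [0.65652156 0.07663267 0.15888144] [0.63599991 0.07864292 0.06639086] rackfront [ 0.46175964  0.11886769 -0.00097973] [5.70051051e-01 1.18615266e-01 3.13022112e-04]
```

Request:
jog_arm(rows=[91.8,-10,-20,-15,8.5,91.8,-10,-20,-15,8.5,91.8,-10,-20,-15,8.5,91.8,-10,-20,-15,8.5,91.8,-10,-20,-10,8.5,91.8,-5,-15,-10,8.5,91.8,0,-10,-10,8.5,91.8,0,0,0,8.5,91.8,0,0,0,8,91.8,0,0,0,0,91.8,0,0,0,0,91.8,0,0,0,0])

```text
time: 1.35
tool_pos: [0.3964, -0.004, 0.3166]
tool_rot: [-3.141, 0.0, 0.247]
contact_force: [0.4, 0.3, -0.6]
opening: 0.0919
```

```bash
python3 - <<'E'
from h import *
s=observe();print(s['time'],s['tool_pos'],s['tool_rot'])
p,W=cloud('wrist');np.savez('pics/wrist1',p=p,W=W);save(cv2.resize(p,None,fx=1.4,fy=1.4),'w1.png')
E
```

```text
1.35 [ 0.3964018  -0.00395121  0.31658563] [-3.14144024e+00  2.26238246e-04  2.47019462e-01]
```

View pics/w1.png

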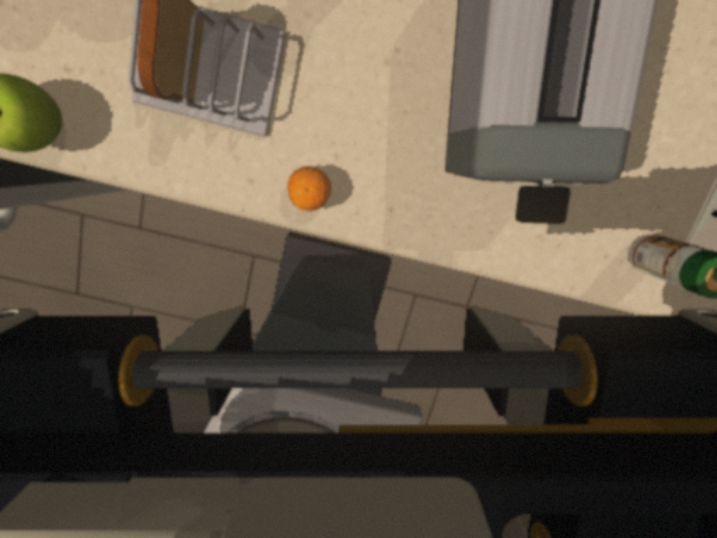

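The wrist view shows the slice standing in the left end gap of the rack at (165,50), the slot at (570,60), the lever tab at (542,205), and the mandarin at (309,188).

```bash
python3 - <<'E'
from h import *
def rect(Q,l):
    r=cv2.minAreaRect((Q*1000).astype(np.float32)); print(l,len(Q),np.round(r[0],1),np.round(r[1],1),round(r[2],1),np.round(Q.mean(0)*1000,1))
z=np.load('pics/wrist1.npz');p,W=z['p'],z['W']
v,u=np.mgrid[0:384,0:512]
t=(u>350)&(u<420)&(v>128)&(v<165)&(abs(W[...,2]-.133)<.006);rect(W[t][:,:2],'tab');print('tabz',np.median(W[t][:,2]))
top=(u>300)&(u<480)&(v<130)&(abs(W[...,2]-.135)<.004);rect(W[top][:,:2],'top');print(np.median(W[top][:,2]))
# slot: pixel gap in top along each row
L=[];Rr=[];A=[];B=[]
for r in range(0,78,3):
    c=np.where(top[r])[0]
    g=np.diff(c);k=g.argmax()
    if g[k]>8: L.append(W[r,c[k],:2]);Rr.append(W[r,c[k+1],:2]);A.append(W[r,c[0],:2]);B.append(W[r,c[-1],:2])
for n,X in(('L',L),('R',Rr),('A',A),('B',B)):
    X=np.array(X);f=cv2.fitLine((X*1000).astype(np.float32),cv2.DIST_HUBER,0,.01,.01).ravel();print(n,len(X),np.round(f,3),'ang',np.degrees(np.arctan(f[1]/f[0])), 'perp off', np.round(-f[2]*np.sin(np.arctan(f[1]/f[0]))+f[3]*np.cos(np.arctan(f[1]/f[0])),1))
# slot near end along column at centre
for c in (398,402,406,410): 
    print(c,[(r,np.round(W[r,c]*1000).tolist()) for r in (76,80,84,86,88,90,92,95)])
hsv=cv2.cvtColor(p,cv2.COLOR_RGB2HSV).astype(int)
sl=(u>90)&(u<150)&(v<75)&(W[...,2]>.058)&(W[...,2]<.112)&(hsv[...,1]>70);rect(W[sl][:,:2],'slice');print(np.percentile(W[sl],[1,50,99],axis=0))
s=np.load('pics/side.npz');p,W=s['p'],s['W'];
sl=np.zeros(W.shape[:2],bool);sl[165:190,225:275]=1;sl&=(W[...,2]>.06)&(W[...,2]<.112)&(abs(W[...,1]-.204)<.03)
Q=W[sl];print('side slice',np.percentile(Q,[1,50,99],axis=0));
for i in range(6):
    m=(Q[:,2]>.06+.008*i)&(Q[:,2]<.068+.008*i); print(i,m.sum(),np.round(Q[m].min(0),3),np.round(Q[m].max(0),3), np.round(np.polyfit(Q[m][:,0],Q[m][:,1],1),3))
E
```

```text
tab 967 [ 468.8 -158. ] [36.4 54.5] 13.3 [ 466.6 -150.6]
tabz 0.13239298613675843
top 11675 [ 550.3 -132.6] [134.5 124.4] 13.0 [ 551.1 -132. ]
0.1332085268968582
L 26 [ 9.75000e-01  2.22000e-01  5.75668e+02 -1.12781e+02] ang 12.803617 perp off -237.6
R 26 [ 9.74000e-01  2.26000e-01  5.79803e+02 -1.40612e+02] ang 13.086587 perp off -268.2
A 26 [ 9.74000e-01  2.28000e-01  5.65573e+02 -6.71550e+01] ang 13.185604 perp off -194.4
B 26 [ 9.73000e-01  2.31000e-01  6.02009e+02 -1.83193e+02] ang 13.3302765 perp off -317.1
398 [(76, [548.0, -147.0, 101.0]), (80, [544.0, -148.0, 101.0]), (84, [533.0, -135.0, 136.0]), (86, [531.0, -136.0, 135.0]), (88, [530.0, -138.0, 131.0]), (90, [527.0, -139.0, 132.0]), (92, [525.0, -139.0, 134.0]), (95, [522.0, -140.0, 133.0])]
402 [(76, [548.0, -148.0, 109.0]), (80, [543.0, -148.0, 113.0]), (84, [534.0, -140.0, 135.0]), (86, [532.0, -140.0, 137.0]), (88, [530.0, -142.0, 134.0]), (90, [528.0, -143.0, 133.0]), (92, [526.0, -144.0, 133.0]), (95, [523.0, -144.0, 135.0])]
406 [(76, [546.0, -148.0, 120.0]), (80, [542.0, -148.0, 122.0]), (84, [535.0, -143.0, 136.0
[... 340 characters left out ...]
92, [528.0, -152.0, 134.0]), (95, [525.0, -153.0, 135.0])]
slice 1994 [515.2 205.5] [88.6 15.1] 0.6 [512.5 201.5]
[[0.47255292 0.19818787 0.05886715]
 [0.51292745 0.19936351 0.09420836]
 [0.55394139 0.21207753 0.10686977]]
side slice [[0.47023082 0.19647532 0.06062734]
 [0.51715519 0.20136051 0.08411428]
 [0.56420256 0.21476296 0.10638829]]
0 61 [0.473 0.197 0.06 ] [0.564 0.207 0.068] [0.013 0.195]
1 58 [0.47  0.193 0.068] [0.564 0.209 0.076] [0.015 0.194]
2 70 [0.47  0.197 0.076] [0.568 0.207 0.084] [0.018 0.192]
3 67 [0.47  0.196 0.084] [0.565 0.21  0.092] [-0.001  0.202]
4 62 [0.474 0.197 0.092] [0.563 0.217 0.1  ] [-0.033  0.219]
5 66 [0.481 0.197 0.1  ] [0.557 0.216 0.108] [0.039 0.184]
```

Request:
jog_arm(rows=[50,0,0,0,7.1,50,0,0,0,7.1,50,20,-35,0,0,50,20,-35,20,0,50,20,-35,20,0,50,20,-35,20,0,50,20,-35,20,0,50,20,-34,20,0,50,1,0,20,0,50,0,0,10,0,50,0,0,0,0,50,0,0,0,0])

```text
time: 2.6
tool_pos: [0.5184, 0.2041, 0.1875]
tool_rot: [-3.142, -0.001, -0.004]
contact_force: [-0.3, -0.1, 1.1]
opening: 0.0497
```

```bash
python3 - <<'E'
from h import *
s=observe();print(s['time'],s['tool_pos'],s['tool_rot'],s['opening'])
p,W=cloud('wrist');P=p.copy()
q,V=cloud('side');np.savez('pics/side1',p=q,W=V)
save(np.hstack([p[:, 60:450],cv2.resize(q[120:240,180:310],(390,384))]),'w2.png')
z=np.load('pics/scene.npz');W0=z['W']
hs=cv2.cvtColor(z['p'],cv2.COLOR_RGB2HSV)
for n,b in(('mug',(194,148,213,172)),('apple',(160,168,179,188)),('mill',(253,158,268,197))):
    w=W0[b[1]:b[3],b[0]:b[2]].reshape(-1,3);w=w[(w[:,2]>.015)&(w[:,2]<.2)];print(n,np.round(np.percentile(w,[5,95],axis=0),3).tolist())
E
```

```text
2.6 [0.51837036 0.20407905 0.1875467 ] [-3.14150043e+00 -8.80974529e-04 -3.89991629e-03] 0.049720758131949545
mug [[0.548, 0.319, 0.023], [0.656, 0.461, 0.089]]
apple [[0.384, 0.33, 0.019], [0.446, 0.458, 0.066]]
mill [[0.628, 0.051, 0.025], [0.708, 0.18, 0.154]]
```

View pics/w2.png

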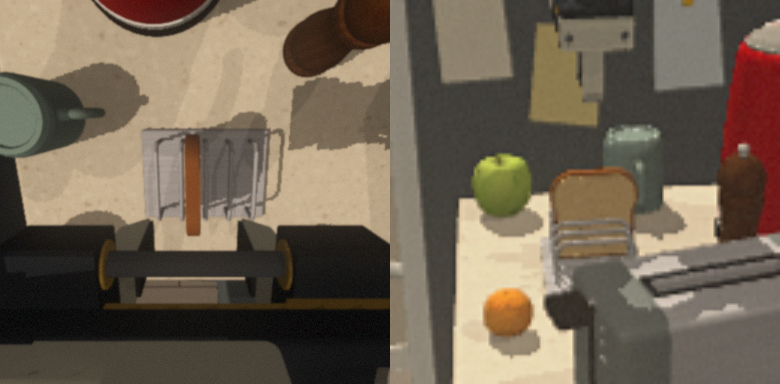

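The left half shows the slice at (192,185), parallel to the tool's x and centred between the fingers, with clear space round it. The right half shows it upright in the rack. I'll go down and grip.

Request:
jog_arm(rows=[50,0,0,25,0,50,0,0,25,0,50,0,0,25,0,50,0,0,20,0,50,0,0,12,0,50,0,0,5,0,50,0,0,0,0,0,0,0,0,0,0,0,0,0,0,0,0,0,0,0,0,0,0,0,0,0,0,0,0,0,0,0,0,0,0], grip_force=15)

```text
time: 4.0
tool_pos: [0.5182, 0.2047, 0.0748]
tool_rot: [-3.142, -0.0, -0.003]
contact_force: [0.3, -0.2, 2.6]
opening: 0.0139
```

Request:
jog_arm(rows=[0,0,0,-5,0,0,0,0,-12,0,0,0,0,-25,0,0,0,0,-30,0,0,0,0,-30,0,0,0,0,-30,0,0,0,0,-25,0,0,0,0,-15,0,0,0,0,-8,0,0,0,0,0,0,0,0,0,0,0])

```text
time: 5.1
tool_pos: [0.5178, 0.2045, 0.2541]
tool_rot: [3.141, 0.001, -0.004]
contact_force: [-0.2, 1.2, -1.7]
opening: 0.0138
```

Request:
jog_arm(rows=[0,0,10,0,0,0,0,25,0,0,0,0,35,0,0,0,0,40,0,0,0,5,40,0,0,0,10,40,0,0,0,15,40,0,0,0,15,40,0,0,0,15,30,0,0,0,10,18,0,0,0,8,9,0,0,0,0,0,0,-3,0,0,0,0,-4,0,0,0,0,-4,0,0,0,0,-2.3,0,0,0,0,0,0,0,0,0,0,0,0,0,0,0])

```text
time: 6.9
tool_pos: [0.5948, -0.1228, 0.2544]
tool_rot: [-3.141, 0.0, 0.228]
contact_force: [-0.6, -0.2, -0.2]
opening: 0.0142
```

```bash
python3 - <<'E'
from h import *
s=observe();print(s['time'],s['tool_pos'],s['tool_rot'],s['opening'])
p,W=cloud('wrist');q,V=cloud('side');np.savez('pics/w3',p=p,W=W);np.savez('pics/s3',p=q,W=V)
save(np.hstack([p[:, 60:450],cv2.resize(q[110:270,190:360],(408,384))]),'w3.png')
E
```

```text
6.9 [ 0.59481912 -0.12283254  0.2543995 ] [-3.14131686e+00  4.86154698e-04  2.27623509e-01] 0.014242408859259665
```

View pics/w3.png

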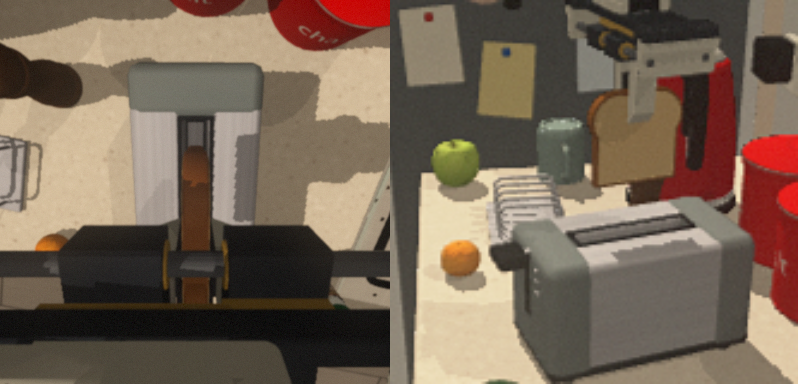

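The left half shows the held slice (columns 182–211) centred on and parallel to the slot (178–213, far end near row 115). The right half shows it upright above the toaster. I'll check the fit numerically.

```bash
python3 - <<'E'
from h import *
z=np.load('pics/w3.npz');W=z['W'];v,u=np.mgrid[0:384,0:512]
a=.2276;pos=np.array([.5948,-.1228])
X=W[...,:2]-pos;al=X@[np.cos(a),np.sin(a)];pe=X@[-np.sin(a),np.cos(a)]   # toaster-left positive = -tool y
top=(abs(W[...,2]-.134)<.006)&(v>60)&(v<225)&(u>180)&(u<330)
for r in range(118,146,4):
    c=np.where(top[r])[0];g=np.diff(c);k=g.argmax();print(r,np.round(1000*np.array([pe[r,c[0]],pe[r,c[k]],pe[r,c[k+1]],pe[r,c[-1]]])))
for c in(246,251,256,261): 
    r=np.where(top[:,c])[0];r=r[r<140].max();print('far slot end along',c,round(1000*al[r,c],1),round(1000*al[r+1,c],1))
s=np.load('pics/s3.npz');V=s['W'];Y=V[...,:2]-pos;b=Y@[np.cos(a),np.sin(a)];q=Y@[-np.sin(a),np.cos(a)]
m=(abs(q)<.02)&(abs(b)<.065)&(V[...,2]>.175)&(V[...,2]<.235);print('slice along',np.percentile(b[m],[1,99]),'face',np.median(q[m]),'zmin',np.percentile(V[m][:,2],1))
m2=(abs(q)<.02)&(abs(b)<.065)&(V[...,2]>.15);print(np.percentile(V[m2][:,2],[.5,1,2]))
for lo in(.19,.205,.22):
  k=m&(abs(V[...,2]-lo)<.007);print(lo,np.round(1000*np.median(q[k]),1),np.round(np.percentile(b[k],[1,99])*1000,1))
E
```

```text
118 [ 61.  61.  60. -62.]
122 [ 61.  13. -14. -63.]
126 [ 62.  13. -14. -62.]
130 [ 61.  13. -15. -62.]
134 [ 61.  13. -15. -63.]
138 [ 62.  13. -15. -63.]
142 [ 62.  13. -15. -64.]
far slot end along 246 64.0 nan
far slot end along 251 64.0 59.4
far slot end along 256 64.0 59.5
far slot end along 261 64.0 59.5
slice along [-0.04435787  0.04318401] face -0.005156056000787669 zmin 0.18931297586779008
[0.19014734 0.19151207 0.19389975]
0.19 -4.7 [-43.7  42.2]
0.205 -5.3 [-44.4  44.4]
0.22 -5.3 [-44.2  42.9]
```

Request:
jog_arm(rows=[0,0,0.5,15,0,0,0,0,15,0,0,0,0,12,0,0,0,0,12,0,0,0,0,12,0,0,0,0,12,0,0,0,0,10,0,0,0,0,10,0,0,0,0,8,0,0,0,0,4,0,0,0,0,0,0,0,0,0,0,0])

```text
time: 8.2
tool_pos: [0.5954, -0.1232, 0.1451]
tool_rot: [3.141, -0.001, 0.229]
contact_force: [0.3, 1.1, -1.3]
opening: 0.0144
```

Request:
jog_arm(rows=[0,0,0,1,0,0,0,0,1,0,0,0,0,0,0,0,0,0,0,0])

```text
time: 8.6
tool_pos: [0.5952, -0.1231, 0.1429]
tool_rot: [3.141, -0.0, 0.229]
contact_force: [0.6, -1.1, -0.2]
opening: 0.0139
```

Bottom about 1 mm off the carriage by estimate; release.

Request:
jog_arm(rows=[18,0,0,0,0,22,0,0,0,0,30,0,0,0,0,40,0,0,0,0,50,0,0,0,0,50,0,0,0,0,50,0,0,-5,0,50,0,0,-10,0,50,0,0,-20,0,50,0,0,-30,0,50,0,0,-30,0,50,0,0,-20,0,50,0,0,0,0,50,0,0,0,0])

```text
time: 10.0
tool_pos: [0.5951, -0.1231, 0.2581]
tool_rot: [3.141, -0.001, 0.229]
contact_force: [0.2, 0.2, 0.0]
opening: 0.05
```

```bash
python3 - <<'E'
from h import *
s=observe();print(s['time'],s['tool_pos'],s['tool_rot'],s['opening'])
p,W=cloud('wrist');q,V=cloud('side')
save(np.hstack([p[:, 60:450],cv2.resize(q[110:270,190:360],(408,384))]),'w4.png')
a=.229;pos=np.array([.5957,-.1228])
for n,V in(('side',V),('wrist',W)):
    Y=V[...,:2]-pos;b=Y@[np.cos(a),np.sin(a)];k=Y@[-np.sin(a),np.cos(a)]
    m=(abs(k)<.02)&(abs(b)<.065)&(V[...,2]>.141)&(V[...,2]<.18);print(n,m.sum(),np.percentile(b[m],[1,99]),np.percentile(k[m],[1,50,99]),np.percentile(V[m][:,2],[50,99]))
E
```

```text
10.0 [ 0.5950863  -0.12309014  0.25812089] [ 3.14111187e+00 -7.80766121e-04  2.28686346e-01] 0.050034447898834274
side 472 [-0.04896534  0.04668402] [-0.00820888 -0.0052874   0.00618555] [0.15776868 0.17400635]
wrist 1548 [-0.04135209  0.04963111] [-0.0077193  -0.00123996  0.00599782] [0.1713179  0.17345993]
```

View pics/w4.png

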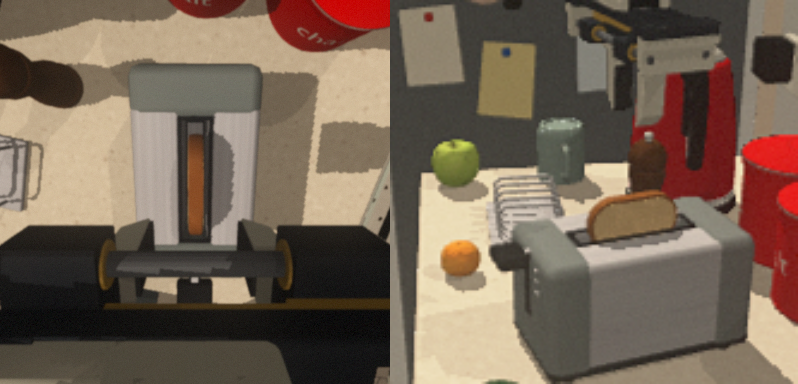

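The slice stands upright, centred in the slot (left image, column 195, rows 125–235). The measured top height is 0.173 m, which matches the raised carriage. Next I move to above the lever tab with the fingers closed.

Request:
jog_arm(rows=[0,-10,0,0,0,0,-25,0,0,0,0,-30,0,0,0,0,-30,0,0,0,0,-25,0,0,0,0,-12,0,0,0,0,-5,0,15,0,0,0,0,25,0,0,0,0,25,0,0,0,0,20,0,0,0,0,15,0,0,0,0,8,0,0,0,0,5,0,0,0,0,0,0,0,0,0,0,0], grip_force=20)

```text
time: 11.6
tool_pos: [0.4621, -0.1543, 0.1453]
tool_rot: [3.141, -0.001, 0.229]
contact_force: [0.5, 0.4, 0.2]
opening: 0.0002
```

```bash
python3 - <<'E'
from h import *
s=observe();print(s['time'],s['tool_pos'],s['tool_rot'],s['opening'],s['contact_force'])
q,V=cloud('side');r,_=cloud('scene')
save(np.hstack([cv2.resize(q[150:270,190:320],(416,384)),cv2.resize(r[150:250,220:320],(384,384))]),'w5.png')
E
```

```text
11.6 [ 0.46209948 -0.15433945  0.1452844 ] [ 3.14091574e+00 -9.21156562e-04  2.28618462e-01] 0.00020081010370571095 [0.48820745 0.37580866 0.21621191]
```

View pics/w5.png

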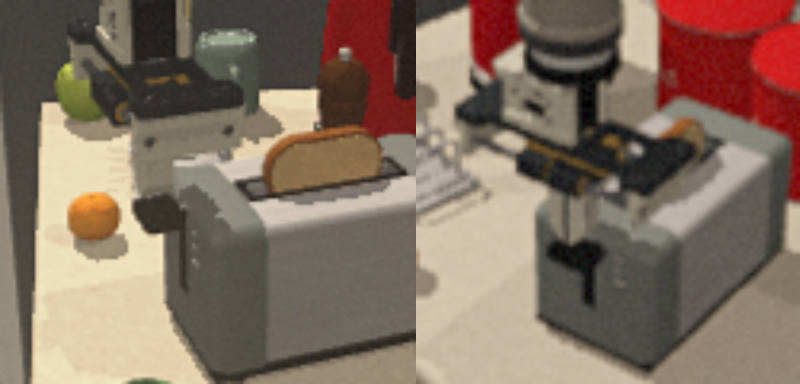

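Both views show the closed fingertips centred just above the tab: side (160,205), scene (575,245). I'll press in stages.

Request:
jog_arm(rows=[0,0,0,4,0,0,0,0,4,0,0,0,0,3,0,0,0,0,2,0,0,0,0,2,0,0,0,0,1,0,0,0,0,0,0,0,0,0,0,0])

```text
time: 12.5
tool_pos: [0.4616, -0.1542, 0.129]
tool_rot: [3.141, 0.0, 0.229]
contact_force: [-1.4, 1.1, 5.0]
opening: 0.0
```

Request:
jog_arm(rows=[0,0,0,2,0,0,0,0,2,0,0,0,0,2,0,0,0,0,2,0,0,0,0,2,0,0,0,0,2,0,0,0,0,0,0,0,0,0,0,0])

```text
time: 13.3
tool_pos: [0.4616, -0.1542, 0.1168]
tool_rot: [-3.142, 0.0, 0.229]
contact_force: [-3.2, 1.0, 5.2]
opening: 0.0004
```

Request:
jog_arm(rows=[0,0,0,2,0,0,0,0,2,0,0,0,0,2,0,0,0,0,2,0,0,0,0,2,0,0,0,0,1,0,0,0,0,0,0,0,0,0,0,0])

```text
time: 14.1
tool_pos: [0.4616, -0.1542, 0.106]
tool_rot: [3.141, -0.0, 0.229]
contact_force: [-2.6, 1.5, 6.2]
opening: 0.0001
```

Request:
jog_arm(rows=[0,0,0,1.5,0,0,0,0,1.5,0,0,0,0,1.5,0,0,0,0,1.5,0,0,0,0,1.5,0,0,0,0,1,0,0,0,0,0.5,0,0,0,0,0,0,0,0,0,0,0,0,0,0,0,0,0,0,0,0,0,0,0,0,0,0,0,0,0,0,0])

```text
time: 15.4
tool_pos: [0.4616, -0.1541, 0.097]
tool_rot: [-3.142, 0.0, 0.229]
contact_force: [-2.6, 1.0, 6.6]
opening: 0.0005
```

```bash
python3 - <<'E'
from h import *
s=observe();print(s['time'],s['tool_pos'],s['tool_rot'],s['opening'],s['contact_force'])
q,V=cloud('side');r,_=cloud('scene')
save(np.hstack([cv2.resize(q[170:250,220:310],(432,384)),cv2.resize(r[150:250,220:320],(368,368))[:384] if 0 else cv2.resize(r[150:250,220:320],(360,384))]),'w6.png')
a=.229;pos=np.array([.5957,-.1228])
Y=V[...,:2]-pos;b=Y@[np.cos(a),np.sin(a)];k=Y@[-np.sin(a),np.cos(a)]
v,u=np.mgrid[0:384,0:512]
m=(abs(k)<.03)&(b<-.118)&(b>-.155)&(V[...,2]<.15)&(q.max(-1)<60);print('tab z',m.sum(),np.percentile(V[m][:,2],[2,50,90,98]))
E
```

```text
15.4 [ 0.46160226 -0.15414427  0.09695432] [-3.14159023e+00  8.89386813e-05  2.28662029e-01] 0.0005125536802743768 [-2.57388389  0.99809829  6.58450322]
tab z 82 [0.08552922 0.0944243  0.09775633 0.09817237]
```

View pics/w6.png

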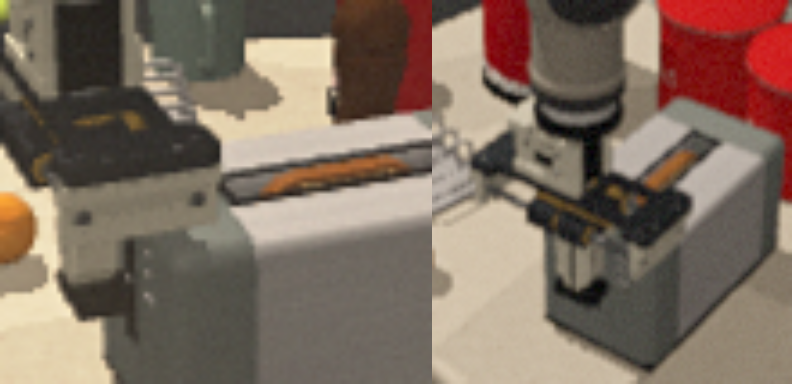

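Both views show the tab held down under the fingertips and the slice sunk nearly flush in the slot. The depth cloud puts the tab's top at about 0.098 m, against 0.097 m for the third click.

```bash
python3 -c "
from cell import *
s=observe();print(s['tool_pos'],s['contact_force'],s['qvel']);print(hand_in())"
```

```text
[ 0.46161041 -0.15411099  0.09695102] [-2.12746756  0.81000812  6.07111627] [ 0.00044273 -0.0005848   0.00102964 -0.00037576 -0.00014334 -0.00051884]
the job is handed in; nothing more can be done
None
```

I moved the slice from the rack into the toaster's slot and let it go there. I then pressed the lever to the third click and handed the job in while still holding it down, at about 15.5 s of the 58 s.

- **Slice in the slot:** after release it stood upright with its top at 0.173 m, as expected on the raised carriage. It was within about 1–2 mm of the slot's centre. After the press it had visibly sunk almost flush with the toaster's top.
- **Lever:** the fingertips were at z = 0.097 m, about 36 mm of travel, pushing with about 6 N and holding still. The depth camera put the tab's top at about 0.098 m, so the two agree within about 1 mm.
- **Side force:** a small sideways force of about 2–3 N remained on the tool while pressing, but nothing shifted because of it.
- **Other things:** I did not measure the bystanders afterwards. The arm's path kept clear of them, and those visible in the last pictures had not visibly moved. No check failed.

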